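# Lock the chopping board of the prep station

### The job

Set up the wooden prep station for chopping: with a fingertip, slide the chopping board along its rails to the left, off the right-hand end of the catch tray, until it drops into the locating notches and lies flat; then swing the brass turn button fully round so that it lies square across the edge of the board and holds it down. Only push: do not lift or tip the board, do not slide it past the notches, and leave the fruit, salt shaker and peeler where they are.

Things in the scene. Friction and masses are not known exactly. Their poses are not given: they have to be found in the camera images.
- prep_station: Wooden prep station fixed to the counter, 216 (x) x 420 (y) x 84 mm, open from above. Origin on the counter under the middle of the seated board; x away from the robot, y along the rails to the left (the way the board slides). Side cheeks 20 mm thick, centred at x = -98 and +98 mm, tops at z = 84 mm; rails inside them, top at z = 56 mm; between the rails a steel catch tray, rim at z = 42 mm.
- seat (a point): Where the board's origin lies once seated: station x = 0, y = 0, z = 46 mm, the notch floor. Each rail (26 mm wide) has two notches 27 mm long (y) and 10 mm deep, centred at y = -85 and +85 mm, with upright walls. The rails run on past the notches to an end bar at y = +155 mm, so a board that is pushed past comes to no stop for 25 mm.
- mouth (a point): Middle of the top of the low cross bar (16 mm thick, top at z = 46 mm) at the right end of the station: y = -237 mm. Once the board is seated, the tray is open to the chopper here, over 100 mm. A finger can stand over it and over the tray, between the cheeks.
- chopping_board: Chopping board, 170 (x) x 260 (y) x 22 mm, 0.75 kg, with two battens under it (20 mm wide, 14 mm high, at y = -85 and +85). Origin amid the battens' undersides, axes like the station's; board top 36 mm above it. On the rails the origin is at z = 56 mm, seated at 46. Starts 50 to 90 mm right of the seat; slides at 2 to 8 N; both battens drop together, then the notch walls stop it.
- board_end (a point): Middle of the board's right-hand end face, the upright face to push (170 mm wide, 22 mm high): 130 mm from the board's middle (to -y), 25 mm above its origin, so at z = 81 mm on the rails and 71 mm when seated. The space beside this face is free.
- turn_button (a joint): Angle of the brass turn button on the far cheek. 0: it points left along the cheek; negative: it leans away from the board (to -0.6); it grows anticlockwise from above as it swings over the board, to its stop at 1.57, square across the board's edge. Starts at -0.4 to -0.05, stays where left. Underside at z = 85 mm: it clears the seated board by 3 mm; a board still on the rails blocks it.
- stud (a point): Thumb stud of the turn button: a brass knob 14 mm across standing on its free end, 50 mm from the pivot; takes 1 to 2 N to push. This point is on its axis at z = 100 mm; the stud reaches from z = 91 mm (top of the button's bar, which is 14 mm wide and 6 mm thick) up to 108 mm.
- pivot (a point): Pivot of the turn button, on top of the far cheek: station x = +98, y = -20, z = 84 mm; its screw head rises to z = 94 mm.
- lemon_a: Yellow lemon, 83 x 58 x 58 mm, lies by the right end of the station; bystander. Origin under its middle.
- lemon_b: Yellow lemon, 75 x 58 x 59 mm, lies right of the station, farther back; bystander. Origin under its middle.
- apple: Red apple, 77 mm across, 73 mm high, by the left end of the station; bystander. Origin under its middle.
- avocado: Dark green avocado, 89 x 65 x 63 mm, left of the station, nearer the robot; bystander. Origin under its middle.
- salt_shaker: Salt shaker, 44 mm across, 90 mm high, upright, left of the station, farther back; bystander. Origin under its middle.
- peeler: Vegetable peeler, 170 x 25 x 18 mm, lies on the counter along the near side of the station; bystander. Origin under its middle.

How it is judged:
On the way, in this order (a step that is already met when the one before it is completed fails the run):
1. the board has dropped into the notches and lies flat, before the turn button is over it (z of chopping_board in the frame of prep_station below 0.0495 m and y of chopping_board in the frame of prep_station between -0.007 and 0.007 m and angle between chopping_board's own z axis and vertical below 0.03 rad), for 0.2 s.
2. the turn button lies across the board's edge (all of step 1 and value of joint turn_button above 1.4 rad), for 0.2 s.
At the end, for the whole second after the job is handed in: The board rests in the notches (its origin less than 49.5 mm above the counter, within 7 mm of the notch position along the rails, tilted less than 0.03 rad), at rest, and the turn button stands at more than 1.4 rad (square across the board is 1.57) (all of step 2 and linear speed of chopping_board below 0.01 m/s); the robot touches nothing.
It fails at once if the board is lifted more than 10 mm off the rails or tipped more than 0.12 rad (z of chopping_board in the frame of prep_station above 0.066 m or angle between chopping_board's own z axis and vertical above 0.12 rad).
It fails at once if the board is slid more than 12 mm past the notches (y of chopping_board in the frame of prep_station above 0.012 m).
It fails at once if a bystander (fruit, salt shaker, peeler) is moved more than 30 mm (distance of any of lemon_a, lemon_b, apple, avocado, salt_shaker, peeler from where it was at the start of the episode above 0.03 m).
It also fails if it takes over 45 s, if anything falls off the work surface, if the arm or the gripper's body presses on something with over 40 N, if the wrist force passes 120 N, or if a joint passes its speed limit or range.

### The arm

A 6-joint arm with a two-finger parallel gripper is mounted at the origin on the work surface; the furniture and walls round the work are solid. World frame = base frame: x ahead of the robot, y to its left, z up, the work surface at z = 0. Lengths are in m, angles in rad, forces in N, time in s.
With the tool pointing down it reaches from about 0.25 to 0.725 m from the base axis. Payload 4 kg.
Tool frame: the origin (TCP) lies between the finger pads; the fingertips stand 11 mm ahead of it and the grasp point (between the pads) lies 8 mm behind it (bot.tip_extent is the distance from the TCP to the fingertips, in m); z points along the fingers, y is the line along which they close (so a half turn about z gives the same grasp; the last joint's range is limited). The gripper opens to 85 mm and grips with 20 to 120 N. Pads are 22 mm wide; open, the fingers measure 114 mm over their backs; the gripper's body (76 mm by 85 mm) begins 54 mm behind the grasp point. The pads swing forward as they close: fully open they stand 13 mm farther back than shut.
Start: joints at [1.325, 0.241, 0.005, 1.335, 0, 1.571], TCP at [0.122, 0.485, 0.242] pointing down, gripper open.
Joint ranges: [-2.72, 2.72], [-1.05, 1.87], [-1.09, 1.28], [-1.99, 2.15], [-1.42, 1.44], [-3.14, 3.14]. Speed limits (rad/s): [2.79, 2.79, 3.14, 3.14, 3.14, 3.14].

### API

Orientations are given as a unit quaternion [x, y, z, w].
In Python, from workcell import bot gives the robot as it stands. The module is installed in compiled form; this text tells all that it offers.
- The arm moves only by the tool drive_tool, never from a script. Its argument "rows" is a list of rows, each an object of numbers: "dx", "dy", "dz": the shift along the tool's x, y, z in units of 50 mm (1.0 is 50 mm); "wx", "wy", "wz": the turn, a rotation vector about the tool's x, y, z in units of 5 degrees (1.0 is 5 degrees); "hand": the finger opening in mm, from 0 to 85.4. A call has 1 to 20 rows; each row is the pose to reach, as a shift and turn from the pose commanded when the call began, along the tool's axes at that moment; what a row does not reach only later rows make up. A row lasts 1/10 s, in which the tool goes at most 50 mm and 8.59 degrees, less where a joint would pass 70% of its speed; a pose out of reach is approached as far as the arm can. A call with a gripper value outside its range is refused whole. The fingers move at their own pace and stop on an object; the grip force is fixed at half the most. Time passes only in rows, so rows that repeat a pose let the fingers close. It gives the time, the measured TCP pose, the force, the opening and the grip force at its end, in the units of the state.
- bot.get_obs(): the state, without advancing time (a new reading comes with each control period).
- bot.camera(name): name is "scene" or "top" or "wrist"; returns the picture (420x560x3 uint8, red, green, blue); there is no depth.
- bot.get_calibration(name): a dict with "vfov" (degrees; the focal length in pixels is half the picture's height over the tangent of half this angle, whatever the lens; pixels are square), "cx", "cy" (the principal point, pixels), "origin" and "rotation" of the camera in the world; the wrist camera has in their place "mount" (4x4, takes a point from camera to tool coordinates, whose origin is the TCP and whose axes are the flange's). Camera axes: x right, y up, looking along -z (the intrinsics and any distortion apply to the point x, -y, -z); pixel columns grow to the right and rows downward; lengths in m; the calibration is good to about 2 mm. The wrist camera is an equidistant fisheye: a pixel r from the principal point sees the ray r / f radians off the axis. A picture is of the moment at which its call begins: read the wrist's pose just before it. get_calibration takes no time and is no camera call.
- bot.job_done(): hands the job in; it is judged then, once.
Trained networks look in the newest picture that a camera, given by its name, has taken for a name from the list of things; names that differ only in an ending like _2 or _b are one class to them, and where a whole thing is asked for, a point or a joint stands for the part that bears it (a point fixed in the world has none). Each returns a list of dicts, best first, with "score" (0 to 1); they miss things now and then, are a little off and sometimes report something else, mostly with a low value. They report only what shows in the picture. A call takes as long as a camera call.
- bot.look_for(camera, thing): "extent" ([centre column, centre row, width, height] in pixels, round what is visible of it).
- bot.outline_of(camera, thing): "region" (420x560 bool, what is visible of it) and "extent" ([centre column, centre row, width, height] in pixels, round what is visible of it).
The state is a dict: "clock": time; "joint_pos": joint angles; "joint_vel": joint speeds; "tau": joint torques, N m; "eef_pos": TCP position; "tool_rot": TCP orientation; "ft_force": force on the tool from outside, world axes, zero at the start; "ft_torque": the same for the moment, N m; "grip_width": finger opening in m; "grasp_force": force on a finger pad.
Only numpy, scipy, OpenCV 4.12 (cv2) and the standard library are available. Lean on these libraries where they do the work, as an engineer would, in place of code of your own. Each camera call takes 0.05 s, during which the arm holds its last target. There are 200 camera calls.

## Working session

There is one attempt and no reset: what is moved stays moved. The work goes in short steps, Python scripts to look and compute and a tool call to move; the robot and the scene stay as the last step left them, time stands still between calls to the robot, and variables do not carry over. Pictures are saved under pics/ and viewed, at most 10 in all, crops included, and the job is handed in when it is done.

Besides the shell and the picture viewer there is one more tool, called after "Call:" as name(argument=value, ...) on one line, values as JSON. drive_tool: Moves the arm, as the interface text tells. Its arguments: {"type":"object","properties":{"rows":{"type":"array","items":{"type":"object","properties":{"dx":{"type":"number"},"dy":{"type":"number"},"dz":{"type":"number"},"wx":{"type":"number"},"wy":{"type":"number"},"wz":{"type":"number"},"hand":{"type":"number"}}}}},"required":["rows"]}

```bash
mkdir -p pics; python3 - <<'E'
from workcell import bot
import cv2,numpy as np
o=bot.get_obs();print(o['clock'],o['eef_pos'],o['tool_rot'],bot.tip_extent)
for c in ['top','scene']:
    im=bot.camera(c);cv2.imwrite(f'pics/{c}0.png',im[:,:,::-1])
    print(c,bot.get_calibration(c))
    for t in ['prep_station','chopping_board','turn_button','stud','lemon_a','apple','salt_shaker']:
        r=bot.look_for(c,t);print(t,[(np.round(x['extent'],1).tolist(),round(x['score'],2)) for x in r[:3]])
E
```

```text
0.0 [0.12150963 0.484384   0.24142579] [ 1.22579693e-01  9.92458143e-01 -1.01780210e-03 -1.32447031e-04] 0.011
top {'vfov': 47.707922468722245, 'cx': 286.9441902159377, 'cy': 210.10974717941468, 'origin': array([0.3416537 , 0.00853407, 1.43837707]), 'rotation': array([-0.04926732,  0.04807654,  0.71379889, -0.69695949])}
prep_station [([300.4, 216.1, 155.7, 108.5], 0.91), ([310.0, 270.5, 60.2, 11.7], 0.43)]
chopping_board [([311.6, 213.9, 99.6, 74.5], 0.64)]
turn_button [([313.5, 212.8, 99.8, 73.3], 0.22)]
stud [([277.2, 185.1, 22.2, 5.9], 0.47)]
lemon_a [([385.9, 162.8, 17.5, 18.7], 0.72), ([391.7, 199.4, 22.4, 23.1], 0.62), ([277.9, 183.2, 23.5, 4.8], 0.55)]
apple [([212.7, 245.0, 31.5, 25.8], 0.75), ([301.1, 217.9, 159.0, 100.6], 0.65)]
salt_shaker [([185.3, 172.3, 20.4, 17.8], 0.51)]
scene {'vfov': 49.09852451308171, 'cx': 283.635928470458, 'cy': 206.90475992924397, 'origin': array([1.20376   , 0.16084119, 1.13275303]), 'rotation': array([0.17685688, 0.22405633, 0.74301617, 0.60534897])}
prep_station [([272.6, 207.7, 159.0, 82.2], 0.61)]
chopping_board [([259.2, 200.9, 98.4, 48.1], 0.86), ([287.6, 229.2, 28.6, 5.5], 0.26)]
turn_button [([287.5, 230.9, 22.7, 9.6], 0.63)]
stud [([288.2, 227.7, 29.0, 2.5], 0.6)]
lemon_a [([161.2, 247.3, 26.5, 20.8], 0.86), ([417.5, 193.8, 29.6, 32.7], 0.6), ([172.6, 207.6, 23.2, 22.8], 0.57)]
apple [([366.9, 200.9, 27.2, 28.0], 0.69)]
salt_shaker [([390.6, 271.8, 17.1, 30.1], 0.69)]
```

```bash
python3 - <<'E'
import cv2
a=cv2.imread('pics/top0.png')[130:310,180:430];cv2.imwrite('pics/topc.png',cv2.resize(a,None,fx=3.2,fy=3.2,interpolation=cv2.INTER_CUBIC))
b=cv2.imread('pics/scene0.png')[140:300,150:430];cv2.imwrite('pics/scenec.png',cv2.resize(b,None,fx=2.85,fy=2.85,interpolation=cv2.INTER_CUBIC))
E
```

```text
(no output)
```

View pics/topc.png

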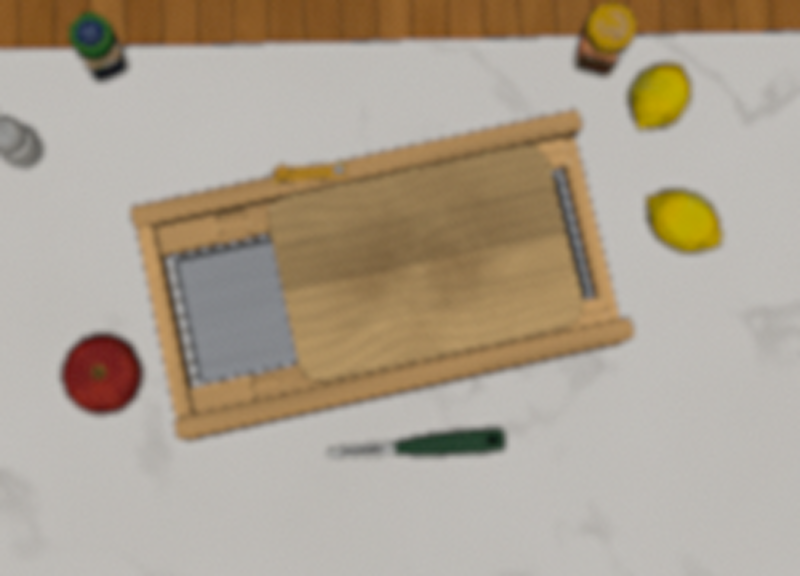

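View pics/scenec.png

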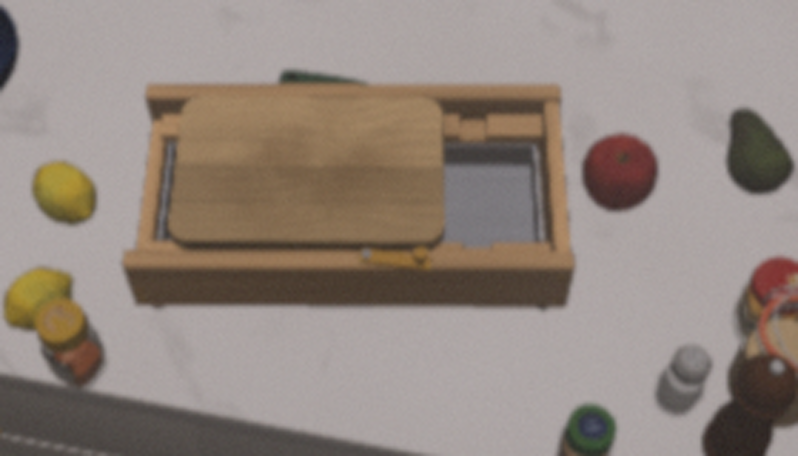

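```bash
cat > h.py <<'E'
import numpy as np,cv2
from scipy.spatial.transform import Rotation as R
from scipy.optimize import least_squares
from workcell import bot
def cam(n):
    c=bot.get_calibration(n);f=210/np.tan(np.radians(c['vfov'])/2)
    return c,f,R.from_quat(c['rotation']),np.array(c['origin'])
def proj(n,P):
    c,f,r,o=cam(n);q=r.inv().apply(np.atleast_2d(P)-o)
    return np.c_[c['cx']-f*q[:,0]/q[:,2],c['cy']+f*q[:,1]/q[:,2]]
def unproj(n,uv,z):
    c,f,r,o=cam(n);uv=np.atleast_2d(uv)
    d=r.apply(np.c_[(uv[:,0]-c['cx'])/f,-(uv[:,1]-c['cy'])/f,-np.ones(len(uv))])
    return o+d*((z-o[2])/d[:,2])[:,None]
def toW(T,P):
    P=np.atleast_2d(P);c,s=np.cos(T[2]),np.sin(T[2])
    return np.c_[T[0]+c*P[:,0]-s*P[:,1],T[1]+s*P[:,0]+c*P[:,1],P[:,2]]
def toS(T,P):
    P=np.atleast_2d(P);c,s=np.cos(T[2]),np.sin(T[2]);d=P[:,:2]-T[:2]
    return np.c_[c*d[:,0]+s*d[:,1],-s*d[:,0]+c*d[:,1],P[:,2]]
E
python3 - <<'E'
from h import *
Z=.084
mod=np.array([[.108,.175,Z],[.108,-.245,Z],[-.108,-.245,Z],[-.108,.175,Z]])
top=np.array([[132,210],[578,110],[632,332],[180,438]])/3.2+[180,130]
sc=np.array([[574,266],[127,266],[148,86],[560,86]])/2.85+[150,140]
print(unproj('top',top,Z).round(4));print(unproj('scene',sc,Z).round(4))
for names in (['top'],['scene'],['top','scene']):
    def f(T): return np.concatenate([(proj(n,toW(T,mod))-{'top':top,'scene':sc}[n]).ravel() for n in names])
    s=least_squares(f,[.4,0,.1]);print(names,s.x.round(4),f(s.x).round(1))
T=s.x;np.save('T.npy',T)
# board top corners
b=np.array([[268,205],[548,150],[590,318],[310,380]])/3.2+[180,130]
print('board',toS(T,unproj('top',b,.092)).round(4))
# right end edge midpoint, left edge midpoint
m=np.array([[570,235],[283,290]])/3.2+[180,130];print(toS(T,unproj('top',m,.092)).round(4))
bs=np.array([[172,170],[442,170]])/2.85+[150,140];print(toS(T,unproj('scene',bs,.092)).round(4))
print('stud top',toS(T,unproj('top',np.array([[283,173],[338,170]])/3.2+[180,130],.1)).round(4))
print('stud sc',toS(T,unproj('scene',np.array([[421,256],[367,256]])/2.85+[150,140],.1)).round(4))
print(bot.get_obs()['clock'], bot.get_calibration('wrist'))
E
```

```text
[[ 0.5763  0.1976  0.084 ]
 [ 0.6589 -0.2094  0.084 ]
 [ 0.455  -0.2485  0.084 ]
 [ 0.3706  0.156   0.084 ]]
[[ 0.5803  0.2031  0.084 ]
 [ 0.6626 -0.2008  0.084 ]
 [ 0.4577 -0.2446  0.084 ]
 [ 0.3753  0.163   0.084 ]]
['top'] [0.5084 0.0082 0.2013] [-1.3 -1.   0.2 -1.5  1.8  1.2 -0.7  1.1]
['scene'] [0.511  0.0143 0.2006] [ 1.5  0.8 -1.6  0.8 -0.5 -1.2  0.6 -1.3]
['top', 'scene'] [0.5094 0.0113 0.2007] [-2.3 -1.3 -0.8 -1.7  0.7  0.9 -1.8  0.7  0.5  0.1 -2.5  0.1 -1.4 -1.7
 -0.3 -1.9]
board [[ 0.0783  0.0482  0.092 ]
 [ 0.0711 -0.2091  0.092 ]
 [-0.0851 -0.2088  0.092 ]
 [-0.0833  0.0459  0.092 ]]
[[-8.700e-03 -2.096e-01  9.200e-02]
 [ 2.000e-04  5.180e-02  9.200e-02]]
[[ 0.0062 -0.205   0.092 ]
 [ 0.0063  0.0542  0.092 ]]
stud top [[ 0.1022  0.0288  0.1   ]
 [ 0.0939 -0.0199  0.1   ]]
stud sc [[ 0.1064  0.0328  0.1   ]
 [ 0.1064 -0.0164  0.1   ]]
0.8 {'vfov': 65.70646984690485, 'cx': 279.4712150911548, 'cy': 205.56570360200854, 'mount': array([[-9.96057433e-05,  9.64609087e-01,  2.63684092e-01,
         6.62574385e-02],
       [ 9.99999794e-01,  2.63290783e-04, -5.85423859e-04,
         2.67743442e-04],
       [-6.34130764e-04,  2.63683979e-01, -9.64608914e-01,
        -1.32458461e-01],
       [ 0.00000000e+00,  0.00000000e+00,  0.00000000e+00,
         1.00000000e+00]])}
```

```bash
cat >> h.py <<'E'
def plan(S,tcpz,yaw=None):
    """shift/turn rows units to station point S=(x,y), tool x along station angle yaw (rad, from station x)"""
    T=np.load('T.npy');o=bot.get_obs();r=R.from_quat(o['tool_rot'])
    P=toW(T,[S[0],S[1],tcpz])[0]
    d=r.inv().apply(P-o['eef_pos'])/.05
    w=np.zeros(3)
    if yaw is not None:
        a=T[2]+yaw;x=np.array([np.cos(a),np.sin(a),0]);z=np.array([0,0,-1.]);y=np.cross(z,x)
        w=np.degrees((r.inv()*R.from_matrix(np.c_[x,y,z])).as_rotvec())/5
    return d.round(3),w.round(3)
def st():
    o=bot.get_obs();T=np.load('T.npy');r=R.from_quat(o['tool_rot'])
    print(round(o['clock'],2),'S',toS(T,o['eef_pos']).round(4),'F_s',toS(np.array([0,0,T[2]]),o['ft_force']).round(2),'yaw',round(np.arctan2(*r.as_matrix()[[1,0],0])-T[2],3),o['joint_pos'].round(2),'w',round(o['grip_width'],4))
E
python3 - <<'E'
from h import *
print(plan((0,-.235),.2,np.pi/2));st()
E
```

```text
(array([-11.857, -11.541,   0.847]), array([ 0.   , -0.   , 12.884]))
0.8 S [[-0.2856  0.5415  0.2423]] F_s [[-0.36  0.44 -0.24]] yaw 2.695 [ 1.33  0.24  0.01  1.34 -0.    1.57] w 0.085
```

Call:
drive_tool(rows=[{"dx": -6, "dy": -6, "wz": 6, "hand": 0}, {"dx": -6, "dy": -6, "wz": 6, "hand": 0}, {"dx": -6, "dy": -6, "wz": 6, "hand": 0}, {"dx": -6, "dy": -6, "wz": 6, "hand": 0}, {"dx": -6, "dy": -6, "wz": 6, "hand": 0}, {"dx": -6, "dy": -6, "wz": 6, "hand": 0}, {"dx": -11.86, "dy": -11.54, "wz": 12.88, "hand": 0}, {"dx": -11.86, "dy": -11.54, "wz": 12.88, "hand": 0}, {"dx": -11.86, "dy": -11.54, "wz": 12.88, "hand": 0}, {"dx": -11.86, "dy": -11.54, "wz": 12.88, "hand": 0}, {"dx": -11.86, "dy": -11.54, "wz": 12.88, "hand": 0}, {"dx": -11.86, "dy": -11.54, "wz": 12.88, "hand": 0}, {"dx": -11.86, "dy": -11.54, "wz": 12.88, "hand": 0}, {"dx": -11.86, "dy": -11.54, "wz": 12.88, "hand": 0}, {"dx": -11.86, "dy": -11.54, "wz": 12.88, "hand": 0}, {"dx": -11.86, "dy": -11.54, "wz": 12.88, "hand": 0}, {"dx": -11.86, "dy": -11.54, "dz": 0.85, "wz": 12.88, "hand": 0}, {"dx": -11.86, "dy": -11.54, "dz": 0.85, "wz": 12.88, "hand": 0}, {"dx": -11.86, "dy": -11.54, "dz": 0.85, "wz": 12.88, "hand": 0}, {"dx": -11.86, "dy": -11.54, "dz": 0.85, "wz": 12.88, "hand": 0}])

```text
invalid input at $.rows[0]: expected keys dx, dy, dz, wx, wy, wz, hand
```

Call:
drive_tool(rows=[{"dx": -6, "dy": -6, "dz": 0, "wx": 0, "wy": 0, "wz": 6, "hand": 0}, {"dx": -6, "dy": -6, "dz": 0, "wx": 0, "wy": 0, "wz": 6, "hand": 0}, {"dx": -6, "dy": -6, "dz": 0, "wx": 0, "wy": 0, "wz": 6, "hand": 0}, {"dx": -6, "dy": -6, "dz": 0, "wx": 0, "wy": 0, "wz": 6, "hand": 0}, {"dx": -6, "dy": -6, "dz": 0, "wx": 0, "wy": 0, "wz": 6, "hand": 0}, {"dx": -11.86, "dy": -11.54, "dz": 0, "wx": 0, "wy": 0, "wz": 12.88, "hand": 0}, {"dx": -11.86, "dy": -11.54, "dz": 0, "wx": 0, "wy": 0, "wz": 12.88, "hand": 0}, {"dx": -11.86, "dy": -11.54, "dz": 0, "wx": 0, "wy": 0, "wz": 12.88, "hand": 0}, {"dx": -11.86, "dy": -11.54, "dz": 0, "wx": 0, "wy": 0, "wz": 12.88, "hand": 0}, {"dx": -11.86, "dy": -11.54, "dz": 0, "wx": 0, "wy": 0, "wz": 12.88, "hand": 0}, {"dx": -11.86, "dy": -11.54, "dz": 0, "wx": 0, "wy": 0, "wz": 12.88, "hand": 0}, {"dx": -11.86, "dy": -11.54, "dz": 0, "wx": 0, "wy": 0, "wz": 12.88, "hand": 0}, {"dx": -11.86, "dy": -11.54, "dz": 0, "wx": 0, "wy": 0, "wz": 12.88, "hand": 0}, {"dx": -11.86, "dy": -11.54, "dz": 0, "wx": 0, "wy": 0, "wz": 12.88, "hand": 0}, {"dx": -11.86, "dy": -11.54, "dz": 0, "wx": 0, "wy": 0, "wz": 12.88, "hand": 0}, {"dx": -11.86, "dy": -11.54, "dz": 0.85, "wx": 0, "wy": 0, "wz": 12.88, "hand": 0}, {"dx": -11.86, "dy": -11.54, "dz": 0.85, "wx": 0, "wy": 0, "wz": 12.88, "hand": 0}, {"dx": -11.86, "dy": -11.54, "dz": 0.85, "wx": 0, "wy": 0, "wz": 12.88, "hand": 0}, {"dx": -11.86, "dy": -11.54, "dz": 0.85, "wx": 0, "wy": 0, "wz": 12.88, "hand": 0}, {"dx": -11.86, "dy": -11.54, "dz": 0.85, "wx": 0, "wy": 0, "wz": 12.88, "hand": 0}])

```text
clock: 2.8
eef_pos: [0.5563, -0.2183, 0.2005]
tool_rot: [0.632, 0.775, 0.0, 0.0]
ft_force: [-0.1, -0.3, -0.3]
grip_width: -0.0003
grasp_force: 0.0
```

```bash
cat >> h.py <<'E'
def wproj(W,o,f=None):
    c=bot.get_calibration('wrist');f=210/np.tan(np.radians(c['vfov'])/2);M=c['mount']
    t=R.from_quat(o['tool_rot']).inv().apply(np.atleast_2d(W)-o['eef_pos'])
    q=(t-M[:3,3])@M[:3,:3]
    x,y,z=q[:,0],-q[:,1],-q[:,2];rr=np.hypot(x,y);th=np.arctan2(rr,z)
    return np.c_[c['cx']+f*th*x/rr,c['cy']+f*th*y/rr]
def wunproj(uv,z,o):
    c=bot.get_calibration('wrist');f=210/np.tan(np.radians(c['vfov'])/2);M=c['mount']
    p=np.atleast_2d(uv)-[c['cx'],c['cy']];r=np.hypot(*p.T);th=r/f
    q=np.c_[np.sin(th)*p[:,0]/r,-np.sin(th)*p[:,1]/r,-np.cos(th)]
    rt=R.from_quat(o['tool_rot']);d=rt.apply(q@M[:3,:3].T);O=o['eef_pos']+rt.apply(M[:3,3])
    return O+d*((z-O[2])/d[:,2])[:,None]
E
python3 - <<'E'
from h import *
st();o=bot.get_obs();im=bot.camera('wrist')[:,:,::-1].copy()
cv2.imwrite('pics/w1raw.png',im)
T=np.load('T.npy');Z=.084
P=[[.108,.175,Z],[.108,-.245,Z],[-.108,-.245,Z],[-.108,.175,Z],[.088,-.245,Z],[-.088,-.245,Z],[.098,-.02,.094],[0,-.21,.092]]
for u in wproj(toW(T,P),o):
    if (abs(u)<2000).all(): cv2.drawMarker(im,tuple(int(v) for v in u),(0,0,255),cv2.MARKER_CROSS,10,1)
cv2.imwrite('pics/w1.png',im)
E
```

```text
2.8 S [[ 2.000e-04 -2.343e-01  2.005e-01]] F_s [[-0.2  -0.25 -0.3 ]] yaw 1.572 [-0.37  0.45  0.2   1.32  0.    1.  ] w -0.0003
```

View pics/w1.png

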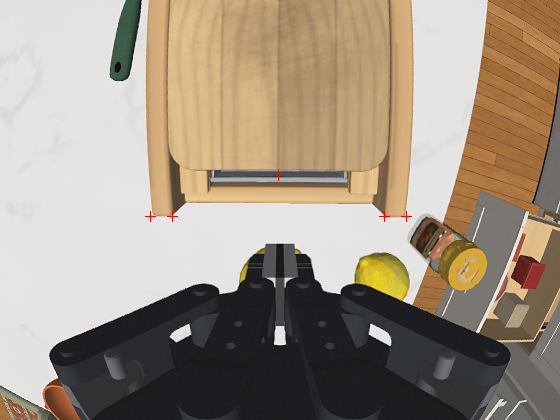

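Call:
drive_tool(rows=[{"dx": 0, "dy": 0, "dz": 1, "wx": 0, "wy": 0, "wz": 0, "hand": 0}, {"dx": 0, "dy": 0, "dz": 2, "wx": 0, "wy": 0, "wz": 0, "hand": 0}, {"dx": 0, "dy": 0, "dz": 2.5, "wx": 0, "wy": 0, "wz": 0, "hand": 0}, {"dx": 0.1, "dy": 0, "dz": 2.5, "wx": 0, "wy": 0, "wz": 0, "hand": 0}, {"dx": 0.25, "dy": 0, "dz": 2.5, "wx": 0, "wy": 0, "wz": 0, "hand": 0}, {"dx": 0.3, "dy": 0, "dz": 2.5, "wx": 0, "wy": 0, "wz": 0, "hand": 0}, {"dx": 0.34, "dy": 0, "dz": 2.5, "wx": 0, "wy": 0, "wz": 0, "hand": 0}, {"dx": 0.38, "dy": 0, "dz": 2.5, "wx": 0, "wy": 0, "wz": 0, "hand": 0}, {"dx": 0.43, "dy": 0, "dz": 2.5, "wx": 0, "wy": 0, "wz": 0, "hand": 0}, {"dx": 0.5, "dy": 0, "dz": 2.5, "wx": 0, "wy": 0, "wz": 0, "hand": 0}, {"dx": 0.57, "dy": 0, "dz": 2.5, "wx": 0, "wy": 0, "wz": 0, "hand": 0}, {"dx": 0.64, "dy": 0, "dz": 2.5, "wx": 0, "wy": 0, "wz": 0, "hand": 0}, {"dx": 0.71, "dy": 0, "dz": 2.5, "wx": 0, "wy": 0, "wz": 0, "hand": 0}, {"dx": 0.78, "dy": 0, "dz": 2.5, "wx": 0, "wy": 0, "wz": 0, "hand": 0}, {"dx": 0.85, "dy": 0, "dz": 2.5, "wx": 0, "wy": 0, "wz": 0, "hand": 0}, {"dx": 0.92, "dy": 0, "dz": 2.5, "wx": 0, "wy": 0, "wz": 0, "hand": 0}, {"dx": 0.99, "dy": 0, "dz": 2.5, "wx": 0, "wy": 0, "wz": 0, "hand": 0}, {"dx": 1.05, "dy": 0, "dz": 2.5, "wx": 0, "wy": 0, "wz": 0, "hand": 0}, {"dx": 1.1, "dy": 0, "dz": 2.5, "wx": 0, "wy": 0, "wz": 0, "hand": 0}, {"dx": 1.1, "dy": 0, "dz": 2.5, "wx": 0, "wy": 0, "wz": 0, "hand": 0}])

```text
clock: 4.85
eef_pos: [0.5477, -0.1672, 0.0771]
tool_rot: [0.633, 0.774, -0.0, 0.004]
ft_force: [1.2, -4.4, 3.5]
grip_width: -0.0001
grasp_force: 2.5
```

```bash
python3 - <<'E'
from h import *
st();o=bot.get_obs();im=bot.camera('wrist')[:,:,::-1].copy()
cv2.imwrite('pics/w2.png',im)
E
```

```text
4.85 S [[ 0.0019 -0.1826  0.0771]] F_s [[ 0.34 -4.57  3.54]] yaw 1.57 [-0.29  0.5  -0.07  1.   -0.    1.08] w -0.0001
```

View pics/w2.png

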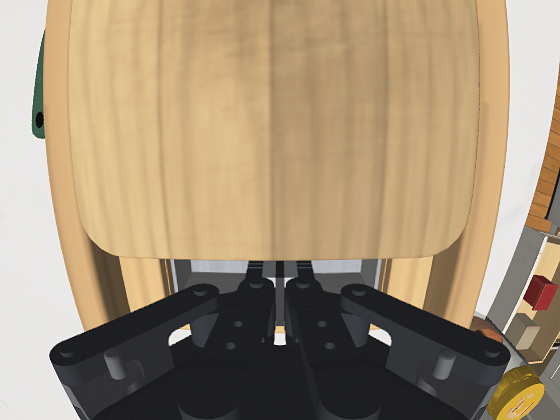

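```bash
python3 - <<'E'
from h import *
o=bot.get_obs();T=np.load('T.npy')
print(toS(T,wunproj([[240,259],[320,259]],.092,o)).round(4), toS(T,o['eef_pos']))
im=cv2.imread('pics/w1raw.png')
q=dict(o);q['eef_pos']=np.array([.5563,-.2183,.2005]);q['tool_rot']=[.632,.775,0,0]
print('w1 board end',toS(T,wunproj([[250,171],[310,171]],.092,q)).round(4))
print('bar outer edge(-.245,z.046)',toS(T,wunproj([[280,204]],.046,q)).round(4),'cheek corners',toS(T,wunproj([[153,214],[411,213]],.084,q)).round(4))
E
```

```text
[[-0.0134 -0.1697  0.092 ]
 [ 0.0185 -0.1698  0.092 ]] [[ 0.0018429  -0.18255327  0.07702499]]
w1 board end [[-0.0215 -0.2064  0.092 ]
 [ 0.0236 -0.2064  0.092 ]]
bar outer edge(-.245,z.046) [[ 0.0012 -0.2444  0.046 ]] cheek corners [[-0.1058 -0.243   0.084 ]
 [ 0.1119 -0.2418  0.084 ]]
```

Call:
drive_tool(rows=[{"dx": 0.04, "dy": 0, "dz": 0, "wx": 0, "wy": 0, "wz": 0, "hand": 0}, {"dx": 0.1, "dy": 0, "dz": 0, "wx": 0, "wy": 0, "wz": 0, "hand": 0}, {"dx": 0.16, "dy": 0, "dz": 0, "wx": 0, "wy": 0, "wz": 0, "hand": 0}, {"dx": 0.22, "dy": 0, "dz": 0, "wx": 0, "wy": 0, "wz": 0, "hand": 0}, {"dx": 0.28, "dy": 0, "dz": 0, "wx": 0, "wy": 0, "wz": 0, "hand": 0}, {"dx": 0.34, "dy": 0, "dz": 0, "wx": 0, "wy": 0, "wz": 0, "hand": 0}, {"dx": 0.4, "dy": 0, "dz": 0, "wx": 0, "wy": 0, "wz": 0, "hand": 0}, {"dx": 0.46, "dy": 0, "dz": 0, "wx": 0, "wy": 0, "wz": 0, "hand": 0}, {"dx": 0.52, "dy": 0, "dz": 0, "wx": 0, "wy": 0, "wz": 0, "hand": 0}, {"dx": 0.56, "dy": 0, "dz": 0, "wx": 0, "wy": 0, "wz": 0, "hand": 0}, {"dx": 0.59, "dy": 0, "dz": 0, "wx": 0, "wy": 0, "wz": 0, "hand": 0}, {"dx": 0.61, "dy": 0, "dz": 0, "wx": 0, "wy": 0, "wz": 0, "hand": 0}, {"dx": 0.63, "dy": 0, "dz": 0, "wx": 0, "wy": 0, "wz": 0, "hand": 0}, {"dx": 0.65, "dy": 0, "dz": 0, "wx": 0, "wy": 0, "wz": 0, "hand": 0}, {"dx": 0.67, "dy": 0, "dz": 0, "wx": 0, "wy": 0, "wz": 0, "hand": 0}, {"dx": 0.69, "dy": 0, "dz": 0, "wx": 0, "wy": 0, "wz": 0, "hand": 0}, {"dx": 0.71, "dy": 0, "dz": 0, "wx": 0, "wy": 0, "wz": 0, "hand": 0}, {"dx": 0.73, "dy": 0, "dz": 0, "wx": 0, "wy": 0, "wz": 0, "hand": 0}, {"dx": 0.75, "dy": 0, "dz": 0, "wx": 0, "wy": 0, "wz": 0, "hand": 0}, {"dx": 0.75, "dy": 0, "dz": 0, "wx": 0, "wy": 0, "wz": 0, "hand": 0}])

```text
clock: 6.9
eef_pos: [0.5403, -0.1306, 0.0769]
tool_rot: [0.633, 0.774, 0.0, 0.004]
ft_force: [1.6, -5.7, 3.0]
grip_width: 0.0002
grasp_force: 2.8
```

```bash
python3 - <<'E'
from h import *
st();o=bot.get_obs();im=bot.camera('wrist')[:,:,::-1].copy()
cv2.imwrite('pics/w3.png',im)
g=im[:,230:250].mean((1,2));d=np.diff(g);i=np.arange(235,290);print([(k,round(d[k])) for k in i if abs(d[k])>8])
g=im[200:215].mean((0,2));d=np.diff(g);print([(k,round(d[k])) for k in range(40,559) if abs(d[k])>8])
im=cv2.imread('pics/w2.png');g=im[200:215].mean((0,2));d=np.diff(g);print([(k,round(d[k])) for k in range(40,559) if abs(d[k])>8])
E
```

```text
6.9 S [[ 0.002  -0.1452  0.0769]] F_s [[ 0.4 -5.9  3. ]] yaw 1.57 [-0.24  0.47 -0.12  0.98 -0.    1.14] w 0.0002
[(np.int64(259), -21), (np.int64(260), 12), (np.int64(279), -11), (np.int64(280), -8), (np.int64(281), -9)]
[(51, -19), (52, -32), (53, -29), (468, -11), (496, -9), (498, 26), (499, 33), (533, -22), (534, -25), (535, -22), (536, -25), (537, -16), (547, -21), (548, -23), (551, 10), (552, 22), (553, 16)]
[(51, -12), (52, -33), (53, -32), (468, -12), (471, 8), (496, -11), (497, 9), (498, 29), (499, 29), (527, -20), (528, -26), (529, -21), (530, -21), (531, -24), (546, -19), (547, -21), (550, 9), (551, 18), (552, 19)]
```

Call:
drive_tool(rows=[{"dx": 0.02, "dy": 0, "dz": 0, "wx": 0, "wy": 0, "wz": 0, "hand": 0}, {"dx": 0.04, "dy": 0, "dz": 0, "wx": 0, "wy": 0, "wz": 0, "hand": 0}, {"dx": 0.06, "dy": 0, "dz": 0, "wx": 0, "wy": 0, "wz": 0, "hand": 0}, {"dx": 0.08, "dy": 0, "dz": 0, "wx": 0, "wy": 0, "wz": 0, "hand": 0}, {"dx": 0.08, "dy": 0, "dz": 0, "wx": 0, "wy": 0, "wz": 0, "hand": 0}])

```text
clock: 7.45
eef_pos: [0.5383, -0.1258, 0.0759]
tool_rot: [0.633, 0.774, -0.0, 0.002]
ft_force: [1.6, -4.3, 4.6]
grip_width: -0.0002
grasp_force: 2.7
```

```bash
cat > e.py <<'E'
from h import *
st();o=bot.get_obs();im=bot.camera('wrist')[:,:,::-1].copy()
cv2.imwrite('pics/w_%.2f.png'%o['clock'],im)
g=im[:,230:250].mean((1,2));d=np.diff(g);print([(int(k),round(d[k])) for k in range(230,300) if abs(d[k])>8])
E
python3 e.py
```

```text
7.45 S [[ 0.001  -0.1401  0.0759]] F_s [[ 0.71 -4.57  4.64]] yaw 1.57 [-0.23  0.47 -0.12  0.98 -0.    1.14] w -0.0002
[(252, 9), (279, -11), (280, -9), (281, -9), (290, -19), (291, -21), (292, -10)]
```

View pics/w_7.45.png

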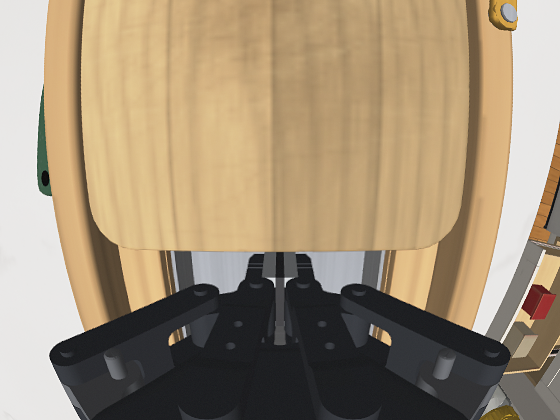

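```bash
python3 - <<'E'
from h import *
st();o=bot.get_obs();T=np.load('T.npy')
print('pivot',toS(T,wunproj([[507,13]],.094,o)).round(4),'end',toS(T,wunproj([[240,249],[320,249]],.082,o)).round(4))
k=lambda p:np.array(p)/3.2+[180,130]
for n,p,z in [('greencap',[[95,33]],.1),('greenbase',[[110,75]],0),('salt',[[18,140]],.09),('spicecap',[[610,28]],.08),('lemonB',[[660,95]],.05),('lemonA',[[683,220]],.05)]:
    w=unproj('top',k(p),z);print(n,w.round(3),toS(T,w).round(3))
s=np.array([[590,430]])/2.85+[150,140]
for z in (.05,.1,.15,.2): print('greencap scene',z,unproj('scene',s,z).round(3), unproj('top',k([[95,33]]),z).round(3))
print(plan((.165,.03),.25,np.pi))
E
```

```text
7.5 S [[ 0.001  -0.1401  0.076 ]] F_s [[ 0.34 -5.34  3.65]] yaw 1.57 [-0.23  0.47 -0.12  0.98 -0.    1.14] w 0.0003
pivot [[ 0.0974 -0.0204  0.094 ]] end [[-0.0152 -0.1268  0.082 ]
 [ 0.0187 -0.1268  0.082 ]]
greencap [[0.737 0.228 0.1  ]] [[0.267 0.167 0.1  ]]
greenbase [[0.724 0.23  0.   ]] [[0.254 0.172 0.   ]]
salt [[0.642 0.3   0.09 ]] [[0.187 0.256 0.09 ]]
spicecap [[ 0.736 -0.243  0.08 ]] [[ 0.172 -0.294  0.08 ]]
lemonB [[ 0.679 -0.292  0.05 ]] [[ 0.106 -0.331  0.05 ]]
lemonA [[ 0.561 -0.307  0.05 ]] [[-0.013 -0.322  0.05 ]]
greencap scene 0.05 [[0.723 0.239 0.05 ]] [[0.752 0.236 0.05 ]]
greencap scene 0.1 [[0.745 0.236 0.1  ]] [[0.737 0.228 0.1  ]]
greencap scene 0.15 [[0.767 0.232 0.15 ]] [[0.723 0.22  0.15 ]]
greencap scene 0.2 [[0.789 0.228 0.2  ]] [[0.708 0.212 0.2  ]]
(array([ 3.391,  3.286, -3.485]), array([-1.2000e-02,  5.0000e-02, -1.8005e+01]))
```

Call:
drive_tool(rows=[{"dx": -0.2, "dy": 0, "dz": 0, "wx": 0, "wy": 0, "wz": 0, "hand": 0}, {"dx": -0.3, "dy": 0, "dz": 0, "wx": 0, "wy": 0, "wz": 0, "hand": 0}, {"dx": -0.3, "dy": 0, "dz": -1, "wx": 0, "wy": 0, "wz": 0, "hand": 0}, {"dx": -0.3, "dy": 0, "dz": -2, "wx": 0, "wy": 0, "wz": 0, "hand": 0}, {"dx": -0.3, "dy": 0, "dz": -3, "wx": 0, "wy": 0, "wz": 0, "hand": 0}, {"dx": 3.35, "dy": 3.29, "dz": -3, "wx": 0, "wy": 0, "wz": -18, "hand": 0}, {"dx": 3.35, "dy": 3.29, "dz": -3, "wx": 0, "wy": 0, "wz": -18, "hand": 0}, {"dx": 3.35, "dy": 3.29, "dz": -3, "wx": 0, "wy": 0, "wz": -18, "hand": 0}, {"dx": 3.35, "dy": 3.29, "dz": -3, "wx": 0, "wy": 0, "wz": -18, "hand": 0}, {"dx": 3.35, "dy": 3.29, "dz": -3, "wx": 0, "wy": 0, "wz": -18, "hand": 0}, {"dx": 3.35, "dy": 3.29, "dz": -3, "wx": 0, "wy": 0, "wz": -18, "hand": 0}, {"dx": 3.35, "dy": 3.29, "dz": -3, "wx": 0, "wy": 0, "wz": -18, "hand": 0}, {"dx": 3.35, "dy": 3.29, "dz": -3, "wx": 0, "wy": 0, "wz": -18, "hand": 0}, {"dx": 3.35, "dy": 3.29, "dz": -3, "wx": 0, "wy": 0, "wz": -18, "hand": 0}, {"dx": 3.35, "dy": 3.29, "dz": -3, "wx": 0, "wy": 0, "wz": -18, "hand": 0}, {"dx": 3.35, "dy": 3.29, "dz": -3, "wx": 0, "wy": 0, "wz": -18, "hand": 0}, {"dx": 3.35, "dy": 3.29, "dz": -3, "wx": 0, "wy": 0, "wz": -18, "hand": 0}, {"dx": 3.35, "dy": 3.29, "dz": -3, "wx": 0, "wy": 0, "wz": -18, "hand": 0}, {"dx": 3.35, "dy": 3.29, "dz": -3, "wx": 0, "wy": 0, "wz": -18, "hand": 0}])

```text
clock: 9.4
eef_pos: [0.6647, 0.0725, 0.2244]
tool_rot: [-0.1, 0.995, 0.0, -0.0]
ft_force: [-0.1, -0.2, 0.1]
grip_width: -0.0
grasp_force: 0.0
```

```bash
python3 - <<'E'
from h import *
st();T=np.load('T.npy');o=bot.get_obs();im=bot.camera('wrist')[:,:,::-1].copy()
cv2.imwrite('pics/w4raw.png',im)
for t in ['stud','turn_button','chopping_board']:
    for r in bot.look_for('wrist',t)[:2]:
        e=r['extent'];print(t,round(r['score'],2),np.round(e,1),toS(T,wunproj([e[:2]],.1,o)).round(4))
for P,c in (([.098,-.02,.094],(0,0,255)),([.1,.03,.1],(255,0,0))):
    u=wproj(toW(T,P),o)[0];print(u);cv2.drawMarker(im,tuple(int(v) for v in u),c,cv2.MARKER_CROSS,10,1)
cv2.imwrite('pics/w4.png',im)
E
```

```text
9.4 S [[0.1644 0.029  0.2244]] F_s [[-0.13 -0.15  0.11]] yaw -3.142 [ 0.11  0.6   0.5   1.48  0.   -0.09] w -0.0
stud 0.78 [254.8 126.8  82.7  25.5] [[0.1044 0.01   0.1   ]]
turn_button 0.66 [252.8 123.6  83.2  26.8] [[0.1018 0.0084 0.1   ]]
chopping_board 0.68 [253.1  55.  286.1 109.1] [[0.0468 0.0089 0.1   ]]
[218.40594246 119.64203061]
[280.30718885 121.10112032]
```

View pics/w4.png

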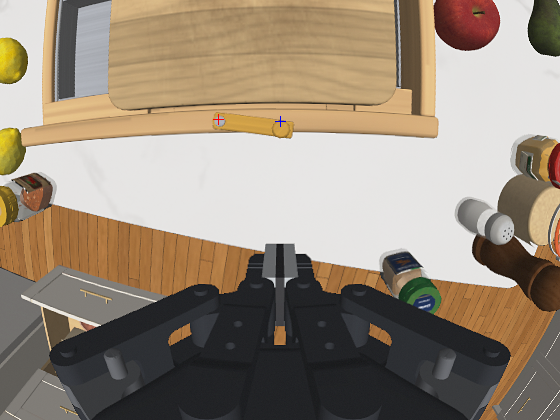

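```bash
python3 - <<'E'
from h import *
T=np.load('T.npy');o=bot.get_obs();x0,y0=toS(T,o['eef_pos'])[0,:2]
print('stud px',toS(T,wunproj([[282,127]],.106,o)).round(4))
for th in (-.05,-.1,-.15,-.2,-.25,-.3): print(th,wproj(toW(T,[.098-.05*np.sin(th),-.02+.05*np.cos(th),.108]),o).round(1))
r=.019
for th in np.arange(-.3,1.71,.1):
    c=np.array([.098-.05*np.sin(th)+r*np.cos(th),-.02+.05*np.cos(th)+r*np.sin(th)])
    print('%.2f dx %.2f dy %.2f wz %.2f'%(th,(x0-c[0])/.05,(c[1]-y0)/.05,-np.degrees(th)/5))
E
```

```text
stud px [[0.1048 0.0312 0.106 ]]
-0.05 [[280.4 121.5]]
-0.1 [[280.2 124.8]]
-0.15 [[279.7 128. ]]
-0.2 [[279.2 131.2]]
-0.25 [[278.4 134.4]]
-0.3 [[277.5 137.5]]
-0.30 dx 0.67 dy -0.14 wz 3.44
-0.20 dx 0.76 dy -0.08 wz 2.29
-0.10 dx 0.85 dy -0.02 wz 1.15
0.00 dx 0.95 dy 0.02 wz -0.00
0.10 dx 1.05 dy 0.05 wz -1.15
0.20 dx 1.16 dy 0.08 wz -2.29
0.30 dx 1.26 dy 0.09 wz -3.44
0.40 dx 1.37 dy 0.09 wz -4.58
0.50 dx 1.48 dy 0.08 wz -5.73
0.60 dx 1.58 dy 0.06 wz -6.88
0.70 dx 1.68 dy 0.03 wz -8.02
0.80 dx 1.78 dy -0.01 wz -9.17
0.90 dx 1.88 dy -0.06 wz -10.31
1.00 dx 1.97 dy -0.12 wz -11.46
1.10 dx 2.05 dy -0.19 wz -12.61
1.20 dx 2.13 dy -0.26 wz -13.75
1.30 dx 2.19 dy -0.35 wz -14.90
1.40 dx 2.25 dy -0.44 wz -16.04
1.50 dx 2.30 dy -0.53 wz -17.19
1.60 dx 2.34 dy -0.63 wz -18.33
1.70 dx 2.37 dy -0.73 wz -19.48
```

Call:
drive_tool(rows=[{"dx": 0.2, "dy": 0, "dz": 1, "wx": 0, "wy": 0, "wz": 0, "hand": 0}, {"dx": 0.3, "dy": 0, "dz": 2, "wx": 0, "wy": 0, "wz": 0, "hand": 0}, {"dx": 0.3, "dy": 0, "dz": 2.38, "wx": 0, "wy": 0, "wz": 0, "hand": 0}, {"dx": 0.5, "dy": 0, "dz": 2.38, "wx": 0, "wy": 0, "wz": 0, "hand": 0}, {"dx": 0.7, "dy": 0, "dz": 2.38, "wx": 0, "wy": 0, "wz": 0, "hand": 0}, {"dx": 0.85, "dy": 0, "dz": 2.38, "wx": 0, "wy": 0, "wz": 0, "hand": 0}, {"dx": 0.95, "dy": 0.02, "dz": 2.38, "wx": 0, "wy": 0, "wz": 0, "hand": 0}, {"dx": 1.05, "dy": 0.05, "dz": 2.38, "wx": 0, "wy": 0, "wz": -1.15, "hand": 0}, {"dx": 1.16, "dy": 0.08, "dz": 2.38, "wx": 0, "wy": 0, "wz": -2.3, "hand": 0}, {"dx": 1.26, "dy": 0.09, "dz": 2.38, "wx": 0, "wy": 0, "wz": -3.44, "hand": 0}, {"dx": 1.37, "dy": 0.09, "dz": 2.38, "wx": 0, "wy": 0, "wz": -4.58, "hand": 0}, {"dx": 1.48, "dy": 0.08, "dz": 2.38, "wx": 0, "wy": 0, "wz": -5.73, "hand": 0}, {"dx": 1.58, "dy": 0.06, "dz": 2.38, "wx": 0, "wy": 0, "wz": -6.88, "hand": 0}, {"dx": 1.68, "dy": 0.03, "dz": 2.38, "wx": 0, "wy": 0, "wz": -8.02, "hand": 0}, {"dx": 1.78, "dy": -0.01, "dz": 2.38, "wx": 0, "wy": 0, "wz": -9.17, "hand": 0}, {"dx": 1.78, "dy": -0.01, "dz": 2.38, "wx": 0, "wy": 0, "wz": -9.17, "hand": 0}])

```text
clock: 11.2
eef_pos: [0.5778, 0.0542, 0.1064]
tool_rot: [-0.48, 0.877, -0.0, 0.0]
ft_force: [-0.2, 0.1, 0.3]
grip_width: -0.0003
grasp_force: 0.0
```

```bash
python3 - <<'E'
from h import *
st();T=np.load('T.npy');o=bot.get_obs();im=bot.camera('wrist')[:,:,::-1].copy()
for th,c in ((.6,(255,0,0)),(.8,(0,0,255))):
    u=wproj(toW(T,[.098-.05*np.sin(th),-.02+.05*np.cos(th),.108]),o)[0];cv2.drawMarker(im,tuple(int(v) for v in u),c,cv2.MARKER_CROSS,10,1)
cv2.imwrite('pics/w5.png',im)
p,w=toS(T,o['eef_pos'])[0,:2],R.from_quat(o['tool_rot']);r=.019
for th in np.arange(.8,1.81,.1):
    c=np.array([.098-.05*np.sin(th)+r*np.cos(th),-.02+.05*np.cos(th)+r*np.sin(th)])
    print('%.2f'%th,*plan(c,.1055,np.pi+th))
E
```

```text
11.2 S [[0.0756 0.0285 0.1064]] F_s [[-0.17  0.17  0.33]] yaw -2.342 [ 0.09  0.49 -0.    1.08  0.   -0.91] w -0.0003
0.80 [0.004 0.005 0.018] [-0.009  0.005 -0.019]
0.90 [0.106 0.038 0.018] [-0.009  0.005 -1.165]
1.00 [0.211 0.06  0.018] [-0.01   0.004 -2.311]
1.10 [0.317 0.072 0.018] [-0.01   0.004 -3.457]
1.20 [0.424 0.073 0.017] [-1.000e-02  4.000e-03 -4.603e+00]
1.30 [0.53  0.064 0.017] [-1.000e-02  3.000e-03 -5.749e+00]
1.40 [0.635 0.044 0.017] [-1.000e-02  3.000e-03 -6.895e+00]
1.50 [0.738 0.014 0.017] [-1.100e-02  2.000e-03 -8.041e+00]
1.60 [ 0.837 -0.027  0.017] [-1.100e-02  1.000e-03 -9.186e+00]
1.70 [ 0.931 -0.077  0.017] [-1.1000e-02  1.0000e-03 -1.0332e+01]
1.80 [ 1.02  -0.136  0.017] [-1.1000e-02  0.0000e+00 -1.1478e+01]
```

View pics/w5.png

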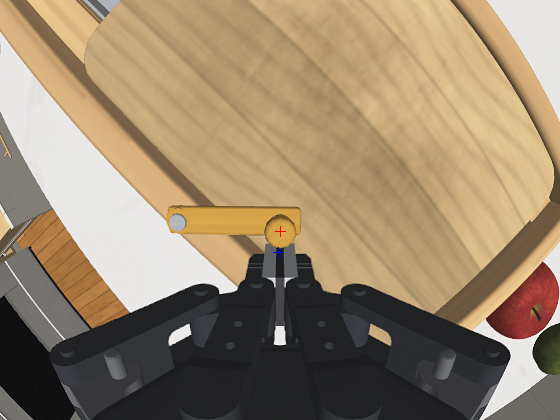

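Call:
drive_tool(rows=[{"dx": 0.11, "dy": 0.04, "dz": 0, "wx": 0, "wy": 0, "wz": -1.15, "hand": 0}, {"dx": 0.21, "dy": 0.06, "dz": 0, "wx": 0, "wy": 0, "wz": -2.3, "hand": 0}, {"dx": 0.32, "dy": 0.07, "dz": 0, "wx": 0, "wy": 0, "wz": -3.45, "hand": 0}, {"dx": 0.42, "dy": 0.07, "dz": 0, "wx": 0, "wy": 0, "wz": -4.6, "hand": 0}, {"dx": 0.53, "dy": 0.06, "dz": 0, "wx": 0, "wy": 0, "wz": -5.75, "hand": 0}, {"dx": 0.63, "dy": 0.04, "dz": 0, "wx": 0, "wy": 0, "wz": -6.9, "hand": 0}, {"dx": 0.74, "dy": 0.01, "dz": 0, "wx": 0, "wy": 0, "wz": -8.04, "hand": 0}, {"dx": 0.79, "dy": 0, "dz": 0, "wx": 0, "wy": 0, "wz": -8.8, "hand": 0}, {"dx": 0.84, "dy": -0.02, "dz": 0, "wx": 0, "wy": 0, "wz": -8.8, "hand": 0}, {"dx": 0.88, "dy": -0.04, "dz": 0, "wx": 0, "wy": 0, "wz": -8.8, "hand": 0}, {"dx": 0.88, "dy": -0.04, "dz": 0, "wx": 0, "wy": 0, "wz": -8.8, "hand": 0}])

```text
clock: 12.35
eef_pos: [0.5565, 0.0187, 0.1062]
tool_rot: [0.773, -0.634, -0.001, -0.003]
ft_force: [0.5, 8.7, 0.1]
grip_width: -0.0002
grasp_force: 3.6
```

```bash
python3 - <<'E'
from h import *
st()
E
```

```text
12.35 S [[ 0.0476 -0.0021  0.1062]] F_s [[2.2  8.43 0.12]] yaw -1.574 [ 0.03  0.44 -0.07  1.05  0.01 -1.74] w -0.0002
```

Call:
drive_tool(rows=[{"dx": -0.2, "dy": 0, "dz": 0, "wx": 0, "wy": 0, "wz": 0, "hand": 0}, {"dx": -0.5, "dy": 0, "dz": 0, "wx": 0, "wy": 0, "wz": 0, "hand": 0}, {"dx": -0.5, "dy": 0, "dz": -1, "wx": 0, "wy": 0, "wz": 0, "hand": 0}, {"dx": -0.5, "dy": 0, "dz": -2, "wx": 0, "wy": 0, "wz": 0, "hand": 0}, {"dx": -0.5, "dy": 0, "dz": -2, "wx": 0, "wy": 0, "wz": 0, "hand": 0}, {"dx": -0.5, "dy": 0, "dz": -2, "wx": 0, "wy": 0, "wz": 0, "hand": 0}])

```text
clock: 12.95
eef_pos: [0.5516, 0.0414, 0.2075]
tool_rot: [0.774, -0.634, 0.001, -0.001]
ft_force: [-0.1, 0.0, -1.1]
grip_width: 0.0001
grasp_force: 0.0
```

```bash
python3 - <<'E'
from h import *
st();T=np.load('T.npy');o=bot.get_obs();im=bot.camera('wrist')[:,:,::-1].copy()
for P,c in (([.048,-.02,.108],(0,0,255)),([.098,-.02,.094],(255,0,0)),([.085,-.13,.082],(0,255,0)),([-.085,-.13,.082],(0,255,0))):
    u=wproj(toW(T,P),o)[0];cv2.drawMarker(im,tuple(int(v) for v in u),c,cv2.MARKER_CROSS,10,1)
cv2.imwrite('pics/w6.png',im)
E
```

```text
12.95 S [[0.0473 0.0211 0.2075]] F_s [[-0.1   0.03 -1.12]] yaw -1.573 [ 0.08  0.36  0.08  1.29 -0.   -1.69] w 0.0001
```

View pics/w6.png

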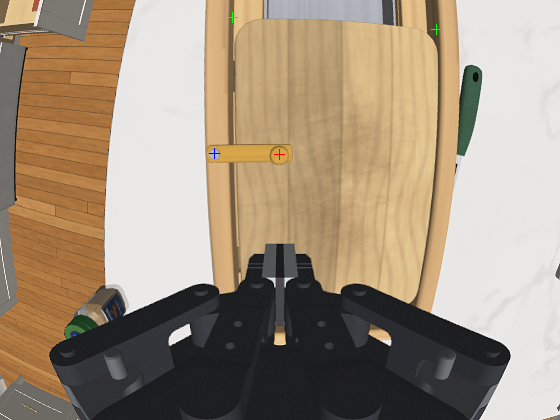

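```bash
python3 -c "
from workcell import bot
print(bot.job_done())"
```

```text
the job is handed in; nothing more can be done
None
```

The board is seated in the notches and the turn button is square across its edge against its stop, both confirmed in the wrist camera; I handed the job in at about 13 s with the arm clear, and no verdict was returned.

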